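Load the ring arbor and hold its lock cover open

TASK

Load the cream arbor unit: thread the dark steel collar down its upright post until fully home on the deck, let go, then thread the pale wooden ring down on top of it, fully home too, and let go. Then lift the green sprung cover by its black grip and hold it open at 60 degrees (red mark on the quadrant) so the turner can reach the lock: finish while still holding it there, as it springs shut when let go. Leave everything else on the bench where it is.

Things in the scene. Friction and masses are not known exactly. Their poses are not given: they have to be found in the camera images.
- post_base (a point): Foot of the arbor unit's vertical steel post, on its axis at the flat deck (50 mm above the bench). Post: 20 mm diameter, 80 mm tall, top 12 mm tapering to 10 mm diameter. Axes of the unit: z up, +y to the lock housing, +x to the cover's hinge side. Deck edges lie 100 mm off along x and 70 mm off at -y; the housing's wall stands 115 mm off at +y, 50 mm high.
- post_tip (a point): Top of the same post, on its axis, 80 mm above the deck.
- machine: The cream arbor unit, fixed to the bench; origin at the centre of its underside, axes as for post_base. Deck 200 x 360 mm, 50 mm high, on a dark foot plate 220 x 380 x 8 mm. With the cover shut the grip's top is 146 mm above the bench; a thin quadrant arc at the housing's outer (+y) side rises to 190 mm.
- collar_center (a point): Centre (half-way up) of the loose dark steel collar: ring 60 mm outside, 25 mm hole, 24 mm high, about 0.25 kg, lying flat on the bench, axis z. Fully home, its centre is 12 mm above post_base.
- woodring_center (a point): Centre (half-way up) of the loose pale wooden ring: 58 mm outside, 25 mm hole, 28 mm high, about 0.06 kg, lying flat on the bench, axis z. Fully home on the collar, its centre is 38 mm above post_base.
- collar: The steel collar; origin at the centre of its underside.
- woodring: The wooden ring; origin at the centre of its underside.
- cover (a joint): Opening angle of the green cover, rad: 0 shut (level), 1.047 = 60 degrees, stop at 1.45. Its front (-x) edge swings up about a hinge along the unit's y at the +x side. A spring and its own weight (about 0.4 kg) shut it from any angle; about 3 to 5 N at the grip, square to the cover, holds it.
- cover_handle (a point): Centre of the black grip block on top of the cover: 22 mm (towards the hinge) x 20 mm (along the hinge) x 40 mm tall; 132 mm from the hinge along the plate, 26 mm off the plate's underside, mid-width. Axes turn with the cover; y stays along the hinge. Pinched across its sides (along the hinge) it can turn between the fingers as the cover swings.
- cover_hinge (a point): Middle of the cover's hinge axis, fixed on the unit, 100 mm above the bench; the axis runs along this point's y. The green cover plate is 160 mm (hinge to front edge) x 148 mm x 6 mm, its underside level with the axis: shut, it reaches towards -x, top 106 mm above the bench, overhanging the housing's front wall by 20 mm.
- spare: Bystander, to be left alone: orange plastic ring 66 mm outside, 12 mm high, not part of the job; origin given.
- blank: Bystander, to be left alone: dark wood disc blank, 76 mm across, 30 mm high; origin given.
- chisel: Bystander, to be left alone: wood-handled hand tool, 220 mm long, lying down; origin given.
- wax: Bystander, to be left alone: amber wax jar, 60 mm across, 70 mm high; origin given.
- bowl: Bystander, to be left alone: turned wooden bowl, 140 mm across, 55 mm high; origin given.
- mallet: Bystander, to be left alone: mallet with a wooden handle, 260 mm long, lying down; origin given.

How it is judged (in metres and radians):
On the way, in this order (a step that is already met when the one before it is completed fails the run):
1. the steel collar is threaded on the post, fully home on the deck, and let go (z of collar_center in the frame of post_base between 0.008 and 0.016 m and horizontal distance between collar_center and post_base below 0.005 m and contact force between the fingers and collar below 0.2 N), for 0.2 s.
2. the wooden ring is threaded on the post, fully home on the collar, and let go (z of collar_center in the frame of post_base between 0.008 and 0.016 m and horizontal distance between each of collar_center, woodring_center and post_base below 0.005 m and z of woodring_center in the frame of post_base between 0.034 and 0.042 m and contact force between the fingers and woodring below 0.2 N), for 0.2 s.
3. the cover is held open at 60 degrees by the gripper (value of joint cover between 0.907 and 1.187 rad and contact force between the fingers and cover above 0.5 N), for 0.3 s.
At the end, for the whole second after the job is handed in: Collar home on the deck and wooden ring home on the collar (heights within 4 mm, within 5 mm of the post's axis, both let go); the cover stands still at 60 degrees within 8 degrees, held by the gripper's fingers (contact above 0.5 N) and by no loose thing (all of step 2 and all of step 3 and contact force between each of cover, the fingers and collar below 0.2 N and contact force between cover and woodring below 0.2 N and contact force between cover and spare below 0.2 N and contact force between cover and blank below 0.2 N and contact force between cover and chisel below 0.2 N and contact force between cover and wax below 0.2 N and contact force between cover and bowl below 0.2 N and contact force between cover and mallet below 0.2 N and velocity of joint cover between -0.1 and 0.1 rad/s); the arm keeps its last pose, push and grip.
It fails at once if something else on the bench is shifted by more than 30 mm (distance of any of spare, blank, chisel, wax, bowl, mallet from where it was at the start of the episode above 0.03 m).
It also fails if it takes over 72 s, if anything falls off the work surface, if the arm or the gripper's body presses on something with over 40 N, if the wrist force passes 120 N, or if a joint passes its speed limit or range.

ROBOT

A 6-joint arm with a two-finger parallel gripper is mounted at the origin on the work surface. World frame = base frame: x ahead of the robot, y to its left, z up, the work surface at z = 0. Lengths are in mm, angles in rad, forces in N, time in s.
With the tool pointing down it reaches from about 275 to 1000 mm from the base axis. Payload 8.4 kg.
Tool frame: the origin (TCP) lies between the finger pads; the fingertips stand 11 mm ahead of it and the grasp point (between the pads) lies 8 mm behind it; z points along the fingers, y is the direction in which the jaws open and shut (so a half turn about z gives the same grasp; the last joint's range is limited). The gripper opens to 85 mm and grips with 20 to 120 N. Pads are 22 mm wide; open, the fingers measure 114 mm over their backs; the gripper's body (76 mm by 85 mm) begins 54 mm behind the grasp point. The pads swing forward as they close: fully open they stand 13 mm farther back than shut.
Start: joints at [1.207, 0.353, 1.633, -0, 1.155, -0.002], TCP at [221.223, 584.541, 242.281] pointing down, gripper open.
Joint ranges: [-2.63, 2.63], [-0.92, 2.1], [0.06, 2.66], [-1.3, 4.44], [0, 2.69], [-3.02, 3.02]. Speed limits (rad/s): [2.22, 2.22, 2.79, 3.14, 3.14, 3.14].

INTERFACE

Orientations are given as [roll, pitch, yaw] about the fixed x, y, z axes, in that order (R = Rz(yaw) Ry(pitch) Rx(roll)).
In Python, from rig import r, eyes gives the robot as it stands. The module is installed in compiled form; this text tells all that it offers.
- The arm moves only by the tool servo_tool, never from a script. Its argument "rows" is a list of rows, each a list of 3 entries, a list of its own where there are three numbers: the shift along the world's x, y, z in cm, then the turn about the world's z in rad, then the finger opening in cm, from 0 to 8.54. A call has 1 to 5 rows; each row shifts and turns the commanded pose from where the row before left it; what a row does not reach is not made up. A row lasts 1/12 s, in which the tool goes at most 41.7 mm and 7.16 degrees, less where a joint would pass 70% of its speed; a pose out of reach is approached as far as the arm can. A call is refused whole if a number of a shift passes 4.17 or a number of a turn 0.125, either way. A call with a gripper value outside its range is refused whole. The fingers move at their own pace and stop on an object; "squeeze" is the grip in N (left out, the last holds). Time passes only in rows, so rows that do not move let the fingers close. It gives the time, the measured TCP pose, the force and the opening at its end, in the units of the state.
- r.sense(): the state, without advancing time (a new reading comes with each control period).
- eyes.grab_frame(name): name is "side" or "top"; returns a dict with "frame" (480x640x3 uint8, red, green, blue), "depth" (480x640 float32, mm along the optical axis (not along the pixel's ray), 0 where there is no reading), "vertical_fov" (degrees; the focal length in pixels is half the picture's height over the tangent of half this angle, whatever the lens; pixels are square), "cx", "cy" (the principal point, pixels), "camera_from_world" (4x4, takes a point from world to camera coordinates). Camera axes: x right, y down, z forward; pixel columns grow to the right and rows downward; lengths in mm; the calibration is good to about 2 mm. A picture is of the moment at which its call begins.
- r.sign_off(): hands the job in, once; it reports no verdict.
The state is a dict: "clock": time; "qpos": joint angles; "qvel": joint speeds; "joint_efforts": joint torques, N m; "eef_pos": TCP position; "tcp_rot": TCP orientation; "contact_force": force on the tool from outside, world axes, zero at the start; "wrist_torque": the same for the moment, N m; "opening": opening from 0.0 (shut) to 1.0 (fully open).
Only numpy, scipy, OpenCV 4.12 (cv2) and the standard library are available. Lean on these libraries where they do the work, as an engineer would, in place of code of your own. Each camera call takes 0.05 s, during which the arm holds its last target.

## Working session

There is one attempt and no reset: what is moved stays moved. The work goes in short steps, Python scripts to look and compute and a tool call to move; the robot and the scene stay as the last step left them, time stands still between calls to the robot, and variables do not carry over. Pictures are saved under pics/ and viewed, and the job is handed in when it is done.

Besides the shell and the picture viewer there is one more tool, called after "Request:" by a JSON object that holds its "method" and its "body", one argument or row to a line. servo_tool: Moves the arm, as the interface text tells. Its arguments: {"type":"object","properties":{"rows":{"type":"array"},"squeeze":{"type":"number"}},"required":["rows"]}

```bash
mkdir -p pics; ls
cat > h.py <<'E'
import numpy as np, cv2
from rig import r, eyes
def grab(n,tag):
    d=eyes.grab_frame(n); cv2.imwrite(f'pics/{tag}.png',d['frame'][:,:,::-1]); np.savez(f'pics/{tag}.npz',**{k:np.array(v) for k,v in d.items()}); return d
def F(d): return 240/np.tan(np.radians(float(d['vertical_fov'])/2))
def cloud(d):
    f=F(d); v,u=np.mgrid[0:480,0:640]; z=d['depth'].astype(float)
    P=np.stack([(u-d['cx'])*z/f,(v-d['cy'])*z/f,z],-1)
    T=np.linalg.inv(d['camera_from_world']); return P@T[:3,:3].T+T[:3,3]
def ray(d,u,v,z):
    f=F(d); T=np.linalg.inv(d['camera_from_world']); k=T[:3,:3]@np.array([(u-d['cx'])/f,(v-d['cy'])/f,1]); o=T[:3,3]
    return o+k*(z-o[2])/k[2]
E
python3 - <<'E'
from h import *
for n in('side','top'):
    d=grab(n,n+'0'); print(n,d['vertical_fov'],d['cx'],d['cy'],np.linalg.inv(d['camera_from_world']).round(2).tolist())
print(r.sense())
E
```

```text
pics
side 47.64769247105163 315.41894752230274 236.58372522741232 [[0.85, -0.4, 0.36, -28.72], [-0.53, -0.64, 0.55, -776.23], [0.01, -0.66, -0.75, 1194.53], [0.0, 0.0, 0.0, 1.0]]
top 48.12593984033022 314.7929469422392 244.41524976360395 [[0.02, -0.98, 0.18, 251.96], [-1.0, -0.02, 0.0, 28.87], [0.0, -0.18, -0.98, 1525.61], [0.0, 0.0, 0.0, 1.0]]
{'clock': 0.1, 'qpos': array([ 1.20662472e+00,  3.53592206e-01,  1.63402228e+00,  2.59361615e-05,
        1.15521937e+00, -2.38231378e-03]), 'qvel': array([-1.99457775e-03, -1.29708999e-03, -2.71489335e-03,  8.12969768e-04,
       -1.41401496e-05,  9.96753748e-04]), 'joint_efforts': array([ 2.39693094e-03, -6.06358337e+01, -3.42818034e+01,  1.02556160e-04,
        3.88230023e-03,  3.30940838e-05]), 'eef_pos': array([221.0578836 , 584.17457937, 241.64447393]), 'tcp_rot': array([-3.14035151e+00, -2.66724195e-05,  2.77979286e+00]), 'contact_force': array([-0.44580005,  0.29562548, -0.31852485]), 'wrist_torque': array([-0.00873362,  0.0086632 , -0.03669996]), 'opening': 1.0005538227975124}
```

View pics/side0.png

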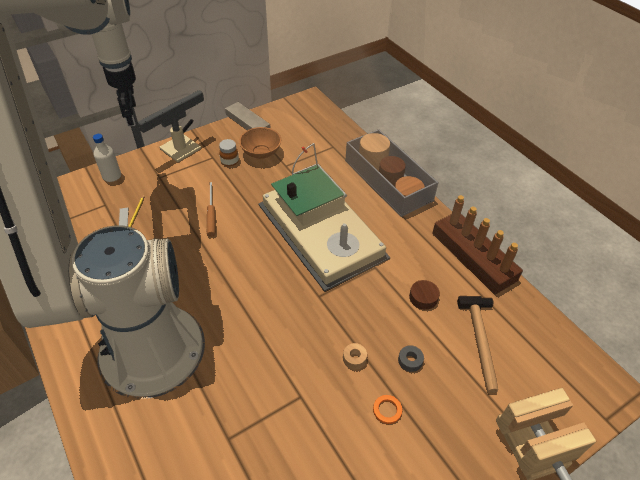

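View pics/top0.png

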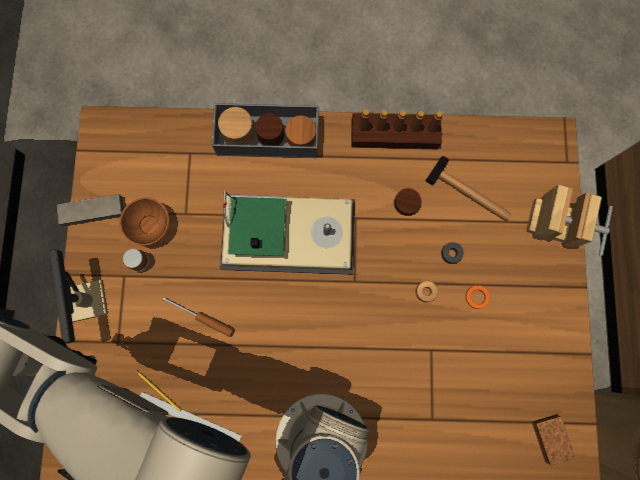

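```bash
cat > m.py <<'E'
from h import *
L=lambda n:dict(np.load(f'pics/{n}.npz'))
def top_face(d,box,zl,zh,name):
    P=cloud(d); u0,v0,u1,v1=box; m=np.zeros((480,640),np.uint8)
    s=P[v0:v1,u0:u1,2]; m[v0:v1,u0:u1]=((s>zl)&(s<zh))*255
    n=(m>0).sum(); pts=P[m>0]
    cs,_=cv2.findContours(m,cv2.RETR_EXTERNAL,cv2.CHAIN_APPROX_NONE); c=max(cs,key=cv2.contourArea)
    q=P[c[:,0,1],c[:,0,0]]; (cx,cy),rad=cv2.minEnclosingCircle(q[:,:2].astype(np.float32))
    A=np.c_[2*q[:,:2],np.ones(len(q))]; s=np.linalg.lstsq(A,(q[:,:2]**2).sum(1),rcond=None)[0]
    print(name,n,'medz',np.median(pts[:,2]).round(1),'mean',pts[:,:2].mean(0).round(1),'enc',round(cx,1),round(cy,1),round(rad,1),'fit',s[:2].round(1),np.sqrt(s[2]+s[0]**2+s[1]**2).round(1))
E
python3 - <<'E'
from m import *
t=L('top0'); s=L('side0')
top_face(t,(435,235,470,270),18,30,'collar t'); top_face(s,(392,338,430,378),18,30,'collar s')
top_face(t,(410,275,442,308),22,34,'wood t'); top_face(s,(337,338,375,375),22,34,'wood s')
for n,d,b in(('t',t,(310,210,348,248)),('s',s,(325,215,362,258))):
    P=cloud(d)[b[1]:b[3],b[0]:b[2]].reshape(-1,3)
    for lo,hi in((124,136),(110,124),(80,110),(60,80),(46,56)):
        q=P[(P[:,2]>lo)&(P[:,2]<hi)]
        if len(q): print(n,lo,hi,len(q),q.mean(0).round(1),q.min(0).round(1),q.max(0).round(1))
# machine deck orientation
for n,d in(('t',t),('s',s)):
    P=cloud(d); hsv=cv2.cvtColor(d['frame'],cv2.COLOR_RGB2HSV)
    g=cv2.inRange(hsv,(55,70,30),(90,255,255)); 
    q=P[(g>0)&(P[...,2]>95)&(P[...,2]<112)]
    print('green',len(q),q.mean(0).round(1),cv2.minAreaRect(q[:,:2].astype(np.float32)))
    m=(P[...,2]>47)&(P[...,2]<54)&(P[...,0]>200)&(P[...,0]<800)&(abs(P[...,1])<400)
    k=cv2.connectedComponentsWithStats(m.astype(np.uint8))
    i=1+np.argmax(k[2][1:,4]); q=P[k[1]==i]; print('deck',len(q),q.mean(0).round(1),cv2.minAreaRect(q[:,:2].astype(np.float32)))
    m=(P[...,2]>125)&(P[...,2]<155)&(P[...,0]>300)&(P[...,0]<700)&(abs(P[...,1])<400)
    k=cv2.connectedComponentsWithStats(m.astype(np.uint8))
    for i in range(1,k[0]):
        if k[2][i,4]>15: q=P[k[1]==i]; print('hi',k[2][i],q.mean(0).round(1),q.min(0).round(1),q.max(0).round(1))
E
```

```text
collar t 278 medz 24.2 mean [ 520.1 -361.3] enc 520.9 -360.3 30.8 fit [ 520.3 -361.5] 28.6
collar s 387 medz 24.0 mean [ 519.  -365.1] enc 519.6 -362.4 31.5 fit [ 519.8 -364.2] 29.1
wood t 257 medz 28.1 mean [ 407.4 -285.2] enc 407.7 -285.0 29.4 fit [ 407.6 -285.4] 27.4
wood s 351 medz 27.7 mean [ 406.8 -289. ] enc 407.0 -288.5 30.1 fit [ 407.3 -288.6] 28.0
t 124 136 25 [563.7  -1.4 128.6] [556.6  -7.7 124.4] [570.4   5.7 134.1]
t 110 124 17 [559.6  -1.4 119.2] [555.6 -10.8 114. ] [566.1   8.1 124. ]
t 80 110 17 [5.569e+02 2.000e-01 9.710e+01] [553.7  -8.8  84.9] [561.    7.8 109.6]
t 60 80 14 [558.2   1.7  68.7] [555.1  -9.7  60.6] [575.4  40.7  79.4]
t 46 56 1203 [575.1  -8.6  51. ] [520.1 -61.1  46. ] [630.   44.8  56. ]
s 124 136 16 [563.8  -4.5 128.3] [558.7 -10.1 124. ] [568.9   2.1 132.1]
s 110 124 37 [560.9  -7.2 117.6] [553.3 -14.1 110. ] [573.5   4.5 123.8]
s 80 110 57 [560.4  -8.   94. ] [552.5 -16.6  80. ] [575.2   2.8 110. ]
s 60 80 31 [560.1  -8.5  69.1] [554.6 -15.2  61. ] [ 5.684e+02 -3.000e-01  7.910e+01]
s 46 56 1344 [581.1  20.5  50.6] [497.7 -66.9  46.1] [662.2 113.8  56. ]
green 2894 [566.2 187.2 106. ] ((566.5044555664062, 187.53228759765625), (146.2979278564453, 159.5230712890625), 89.5498275756836)
deck 3675 [553.1  47.1  50.5] ((565.08837890625, 108.0280532836914), (358.427001953125, 199.385986328125), 89.4057846069336)
hi [324 224   6   6  23] [563.7  -1.5 129.4] [556.6  -7.7 125.8] [569.6   5.7 136.7]
hi [250 238   9  10  78] [512.6 188.  143. ] [502.9 178.6 126.9] [524.7 199.2 151.8]
green 1324 [545.  180.2 105.8] ((559.7734375, 187.05133056640625), (152.00564575195312, 149.98468017578125), 1.7841856479644775)
deck 3355 [549.7  42.8  50.3] ((563.8601684570312, 103.921142578125), (358.50677490234375, 201.685546875), 89.15375518798828)
hi [287 182  10  12  82] [511.6 183.1 139.9] [500.8 173.  126.5] [525.4 197.2 150. ]
```

Request:
{"method": "servo_tool", "body": {
  "rows": [
    [[1.25,-3.95,0],0.12,8.54],
    [[1.25,-3.95,0],0.12,8.54],
    [[1.25,-3.95,0],0.12,8.54],
    [[1.25,-3.95,0],0,8.54],
    [[1.25,-3.95,0],0,8.54]
  ],
  "squeeze": 40
}}

```text
clock: 0.52
eef_pos: [283.6, 385.0, 241.9]
tcp_rot: [-3.141, -0.0, 3.141]
contact_force: [1.0, -0.7, 0.6]
opening: 1.002
```

Request:
{"method": "servo_tool", "body": {
  "rows": [
    [[1.25,-3.95,0],0,8.54],
    [[1.25,-3.95,0],0,8.54],
    [[1.25,-3.95,0],0,8.54],
    [[1.25,-3.95,0],0,8.54],
    [[1.25,-3.95,0],0,8.54]
  ]
}}

```text
clock: 0.93
eef_pos: [346.1, 187.6, 242.2]
tcp_rot: [3.142, 0.0, 3.14]
contact_force: [1.4, -0.4, 0.3]
opening: 0.999
```

Request:
{"method": "servo_tool", "body": {
  "rows": [
    [[1.25,-3.95,0],0,8.54],
    [[1.25,-3.95,0],0,8.54],
    [[1.25,-3.95,0],0,8.54],
    [[1.25,-3.95,0],0,8.54],
    [[1.25,-3.95,0],0,8.54]
  ]
}}

```text
clock: 1.35
eef_pos: [408.6, -10.1, 242.4]
tcp_rot: [3.141, 0.0, 3.14]
contact_force: [1.5, 1.2, 0.6]
opening: 0.996
```

Request:
{"method": "servo_tool", "body": {
  "rows": [
    [[1.25,-3.95,0],0,8.54],
    [[1.25,-3.95,0],0,8.54],
    [[1.25,-3.95,0],0,8.54],
    [[1.25,-3.95,0],0,8.54],
    [[1.25,-3.95,0],0,8.54]
  ]
}}

```text
clock: 1.77
eef_pos: [471.1, -207.7, 242.1]
tcp_rot: [3.141, -0.0, 3.139]
contact_force: [0.9, 0.0, -0.8]
opening: 1.0
```

Request:
{"method": "servo_tool", "body": {
  "rows": [
    [[1.25,-3.9,0],0,8.54],
    [[1.25,-3.9,0],0,8.54],
    [[1.2,-3.9,0],0,8.54],
    [[1.2,-3.85,0],0,8.54],
    [[0,0,-4],0,8.54]
  ]
}}

```text
clock: 2.18
eef_pos: [526.0, -370.3, 208.9]
tcp_rot: [-3.131, 0.013, 3.137]
contact_force: [1.8, -0.2, 1.2]
opening: 1.001
```

Request:
{"method": "servo_tool", "body": {
  "rows": [
    [[0,0,-4],0,8.54],
    [[0,0,-4],0,8.54],
    [[0,0,-4],0,8.54],
    [[0,0,-2],0,8.54],
    [[0,0,0],0,8.54]
  ]
}}

```text
clock: 2.6
eef_pos: [516.9, -358.7, 56.8]
tcp_rot: [3.136, -0.008, 3.14]
contact_force: [-0.2, 1.2, 0.4]
opening: 1.003
```

Run:
```python
from m import *
t=grab('top','t1'); s=grab('side','s1'); print(r.sense()['eef_pos'],r.sense()['contact_force'])
cv2.imwrite('pics/s1z.png',cv2.resize(s['frame'][300:420,340:480,::-1],None,fx=5,fy=5))
```

```text
[ 519.98067964 -360.78076979   61.96524251] [-0.41076415  0.27831089  0.56488833]
```

View pics/s1z.png

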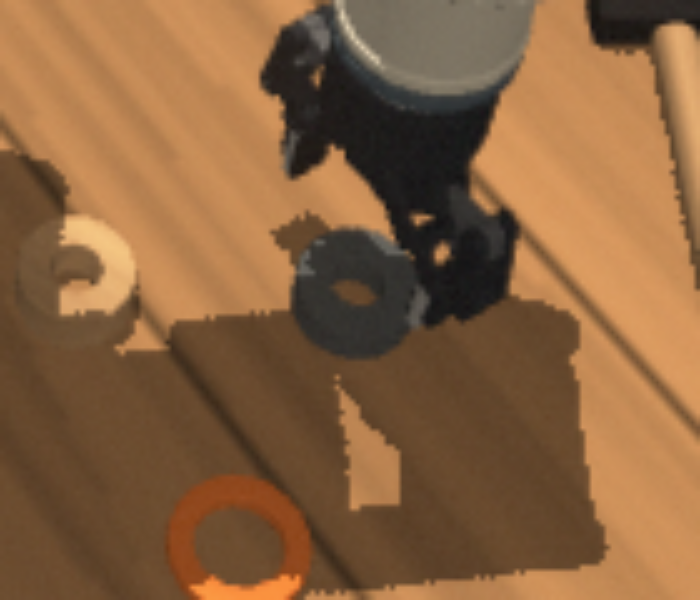

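Request:
{"method": "servo_tool", "body": {
  "rows": [
    [[0,-0.2,-1.5],0,8.54],
    [[0,0,-1.5],0,8.54],
    [[0,0,-1.1],0,8.54],
    [[0,0,0],0,8.54],
    [[0,0,0],0,8.54]
  ]
}}

```text
clock: 3.12
eef_pos: [520.4, -363.1, 21.6]
tcp_rot: [-3.141, 0.0, 3.14]
contact_force: [0.4, 0.2, 0.1]
opening: 1.002
```

Run:
```python
from m import *
s=grab('side','s2'); print(r.sense()['eef_pos'],r.sense()['contact_force'])
cv2.imwrite('pics/s2z.png',cv2.resize(s['frame'][300:420,340:480,::-1],None,fx=5,fy=5))
```

```text
[ 520.71359197 -363.30030934   22.11516519] [ 0.69710747 -0.88261526 -0.301067  ]
```

View pics/s2z.png

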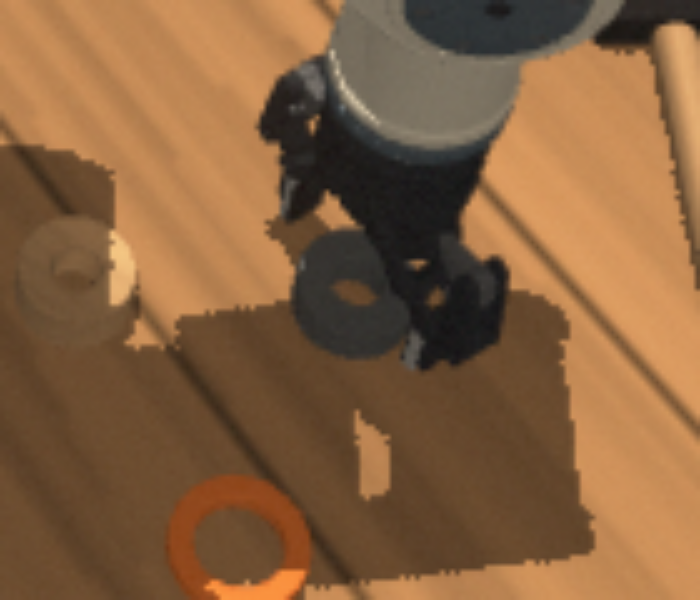

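Run:
```python
from m import *
s=L('s2')
for u,v in((423,373),(425,371),(430,372),(397,343)):
  for z in (0,5,10,15,20,25): print(u,v,z,ray(s,u,v,z).round(0))
P=cloud(s)
for v in range(362,378,2): print(v,[tuple(P[v,u].round(0).astype(int)) for u in range(420,430,3)])
```

```text
423 373 0 [ 527. -406.    0.]
423 373 5 [ 524. -408.    5.]
423 373 10 [ 522. -409.   10.]
423 373 15 [ 520. -411.   15.]
423 373 20 [ 518. -412.   20.]
423 373 25 [ 515. -414.   25.]
425 371 0 [ 534. -405.    0.]
425 371 5 [ 532. -406.    5.]
425 371 10 [ 530. -408.   10.]
425 371 15 [ 527. -409.   15.]
425 371 20 [ 525. -411.   20.]
425 371 25 [ 522. -412.   25.]
430 372 0 [ 543. -413.    0.]
430 372 5 [ 540. -415.    5.]
430 372 10 [ 538. -416.   10.]
430 372 15 [ 536. -418.   15.]
430 372 20 [ 533. -419.   20.]
430 372 25 [ 531. -421.   25.]
397 343 0 [ 524. -309.    0.]
397 343 5 [ 522. -311.    5.]
397 343 10 [ 519. -312.   10.]
397 343 15 [ 517. -314.   15.]
397 343 20 [ 515. -316.   20.]
397 343 25 [ 512. -318.   25.]
362 [(np.int64(526), np.int64(-389), np.int64(27)), (np.int64(507), np.int64(-410), np.int64(80)), (np.int64(516), np.int64(-411), np.int64(73)), (np.int64(508), np.int64(-424), np.int64(102))]
364 [(np.int64(525), np.int64(-391), np.int64(22)), (np.int64(508), np.int64(-411), np.int64(71)), (np.int64(511), np.int64(-416), np.int64(77)), (np.int64(508), np.int64
[... 472 characters left out ...]
3), np.int64(-413), np.int64(40)), (np.int64(514), np.int64(-420), np.int64(50)), (np.int64(506), np.int64(-432), np.int64(80))]
372 [(np.int64(507), np.int64(-411), np.int64(34)), (np.int64(513), np.int64(-415), np.int64(33)), (np.int64(514), np.int64(-421), np.int64(43)), (np.int64(539), np.int64(-413), np.int64(3))]
374 [(np.int64(518), np.int64(-405), np.int64(3)), (np.int64(524), np.int64(-409), np.int64(3)), (np.int64(530), np.int64(-413), np.int64(3)), (np.int64(536), np.int64(-416), np.int64(2))]
376 [(np.int64(517), np.int64(-408), np.int64(-2)), (np.int64(522), np.int64(-412), np.int64(0)), (np.int64(528), np.int64(-416), np.int64(-1)), (np.int64(534), np.int64(-420), np.int64(1))]
```

Request:
{"method": "servo_tool", "body": {
  "rows": [
    [[0,0,-0.5],0,8.54],
    [[0,0,0],0,5],
    [[0,0,0],0,5],
    [[0,0,0],0,5],
    [[0,0,0],0,5]
  ]
}}

```text
clock: 3.58
eef_pos: [520.3, -363.0, 17.1]
tcp_rot: [-3.141, 0.0, 3.14]
contact_force: [-1.8, 1.6, 6.1]
opening: 0.685
```

Request:
{"method": "servo_tool", "body": {
  "rows": [
    [[0,0,0],0,5],
    [[0,0,0],0,5],
    [[0,0,0],0,5]
  ]
}}

```text
clock: 3.83
eef_pos: [520.3, -363.0, 17.1]
tcp_rot: [-3.141, 0.0, 3.14]
contact_force: [-2.4, 1.1, 5.9]
opening: 0.684
```

Request:
{"method": "servo_tool", "body": {
  "rows": [
    [[0,0,0.5],0,5],
    [[0,0,1.5],0,5],
    [[0,0,3],0,5],
    [[0,0,3],0,5],
    [[0,0,3],0,5]
  ],
  "squeeze": 60
}}

```text
clock: 4.25
eef_pos: [519.6, -362.5, 127.1]
tcp_rot: [3.141, -0.001, 3.14]
contact_force: [1.5, 0.1, -2.8]
opening: 0.681
```

Request:
{"method": "servo_tool", "body": {
  "rows": [
    [[0,0,2.5],0,5],
    [[0,0,1.5],0,5],
    [[0,0,0],0,5]
  ]
}}

```text
clock: 4.5
eef_pos: [521.9, -364.1, 170.3]
tcp_rot: [-3.138, 0.005, 3.14]
contact_force: [0.4, -0.5, -2.6]
opening: 0.674
```

Run:
```python
from m import *
s=grab('side','s3'); print(r.sense()['eef_pos'],r.sense()['contact_force'],r.sense()['opening'])
cv2.imwrite('pics/s3z.png',cv2.resize(s['frame'][260:400,340:480,::-1],None,fx=4,fy=4))
```

```text
[ 520.97490844 -363.49014521  167.96869096] [ 0.66078232  0.07412489 -3.48732423] 0.6764879456100609
```

View pics/s3z.png

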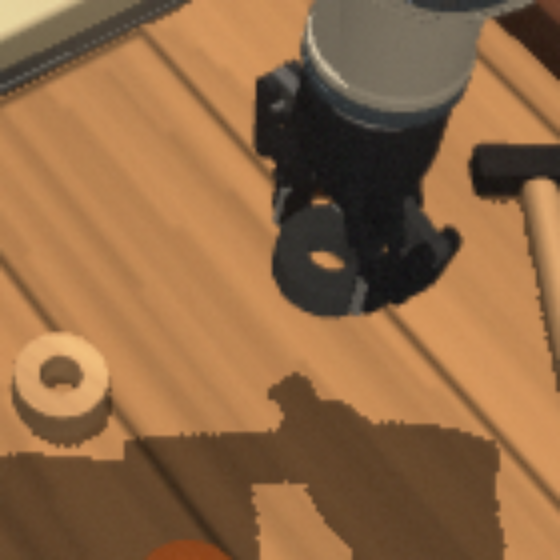

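Request:
{"method": "servo_tool", "body": {
  "rows": [
    [[0.36,2.0,0],0,5],
    [[0.36,3.2,0],0,5],
    [[0.36,3.4,0],0,5],
    [[0.36,3.4,0],0,5],
    [[0.36,3.4,0],0,5]
  ]
}}

```text
clock: 4.97
eef_pos: [536.9, -207.2, 164.2]
tcp_rot: [3.14, -0.003, 3.139]
contact_force: [0.0, -0.2, -2.9]
opening: 0.672
```

Request:
{"method": "servo_tool", "body": {
  "rows": [
    [[0.36,3.4,0],0,5],
    [[0.36,3.4,0],0,5],
    [[0.36,3.4,0],0,5],
    [[0.36,3.4,0],0,5],
    [[0.36,3.2,0],0,5]
  ]
}}

```text
clock: 5.38
eef_pos: [554.9, -39.0, 164.4]
tcp_rot: [3.141, -0.003, 3.14]
contact_force: [0.8, 0.6, -2.5]
opening: 0.677
```

Request:
{"method": "servo_tool", "body": {
  "rows": [
    [[0.36,2.3,0],0,5],
    [[0.34,1.5,0],0,5],
    [[0,0,0],0,5],
    [[0,0,0],0,5],
    [[0,0,0],0,5]
  ]
}}

```text
clock: 5.8
eef_pos: [562.3, -3.5, 165.1]
tcp_rot: [-3.141, -0.002, 3.14]
contact_force: [-0.5, 1.0, -1.9]
opening: 0.674
```

Run:
```python
from m import *
s=grab('side','s4');t=grab('top','t4'); print(r.sense()['eef_pos'],r.sense()['contact_force'],r.sense()['opening'])
a=cv2.resize(s['frame'][150:290,270:410,::-1],None,fx=4,fy=4);b=cv2.resize(t['frame'][170:310,260:400,::-1],None,fx=4,fy=4)
cv2.imwrite('pics/s4z.png',cv2.resize(np.hstack([a,b]),(800,400)))
cv2.imwrite('pics/s4a.png',a)
```

```text
[562.67863003  -3.89907522 165.62475271] [-0.28893671  0.58078314 -2.65157431] 0.6753449182399766
```

View pics/s4a.png

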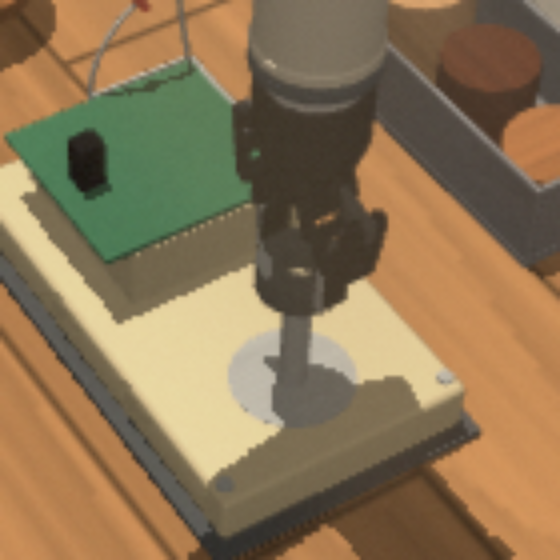

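View pics/s4z.png

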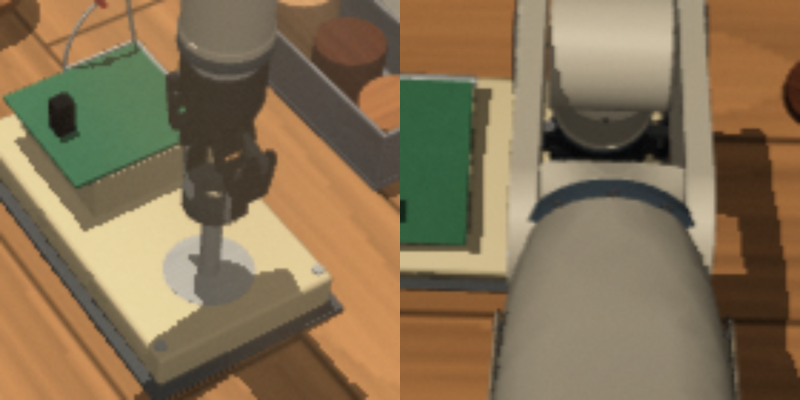

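Request:
{"method": "servo_tool", "body": {
  "rows": [
    [[0,0,-0.8],0,5],
    [[0,0,-0.8],0,5],
    [[0,0,-0.6],0,5],
    [[0,0,-0.5],0,5],
    [[0,0,0],0,5]
  ]
}}

```text
clock: 6.32
eef_pos: [562.3, -3.2, 137.7]
tcp_rot: [-3.142, -0.002, 3.139]
contact_force: [-0.5, 0.5, -2.4]
opening: 0.678
```

Request:
{"method": "servo_tool", "body": {
  "rows": [
    [[0,0,-0.5],0,5],
    [[0,0,-0.5],0,5],
    [[0,0,0],0,5],
    [[0,0,0],0,5]
  ]
}}

```text
clock: 6.65
eef_pos: [563.1, -2.9, 129.0]
tcp_rot: [-3.142, -0.001, 3.14]
contact_force: [-0.2, 0.2, -2.7]
opening: 0.676
```

```bash
cat > look.py <<'E'
import sys
from m import *
tag=sys.argv[1]; x,y=map(int,sys.argv[2:4])
s=grab('side',tag); q=r.sense(); print(q['eef_pos'].round(1),q['contact_force'].round(2),q['wrist_torque'].round(2),q['opening'].round(3),round(q['clock'],2))
cv2.imwrite(f'pics/{tag}z.png',cv2.resize(s['frame'][y:y+120,x:x+120,::-1],None,fx=5,fy=5,interpolation=cv2.INTER_CUBIC))
E
python3 look.py s5 280 150
```

```text
Traceback (most recent call last):
  File "look.py", line 4, in <module>
    s=grab('side',tag); q=r.sense(); print(q['eef_pos'].round(1),q['contact_force'].round(2),q['wrist_torque'].round(2),q['opening'].round(3),round(q['clock'],2))
                                                                                                                        ^^^^^^^^^^^^^^^^^^
AttributeError: 'float' object has no attribute 'round'
```

Request:
{"method": "servo_tool", "body": {
  "rows": [
    [[0,0,-1],0,5],
    [[0,0,-1],0,5],
    [[0,0,-1],0,5],
    [[0,0,0],0,5],
    [[0,0,0],0,5]
  ]
}}

```text
clock: 7.12
eef_pos: [562.6, -2.9, 98.2]
tcp_rot: [3.142, -0.002, 3.14]
contact_force: [0.0, -0.5, -2.9]
opening: 0.673
```

```bash
sed -i "s/q\['opening'\].round(3)/round(float(q['opening']),3)/" look.py
python3 look.py s5 280 150
```

```text
[562.9  -3.   98.7] [-0.26 -0.39 -3.3 ] [ 0.06 -0.06  0.01] 0.675 7.17
```

View pics/s5z.png

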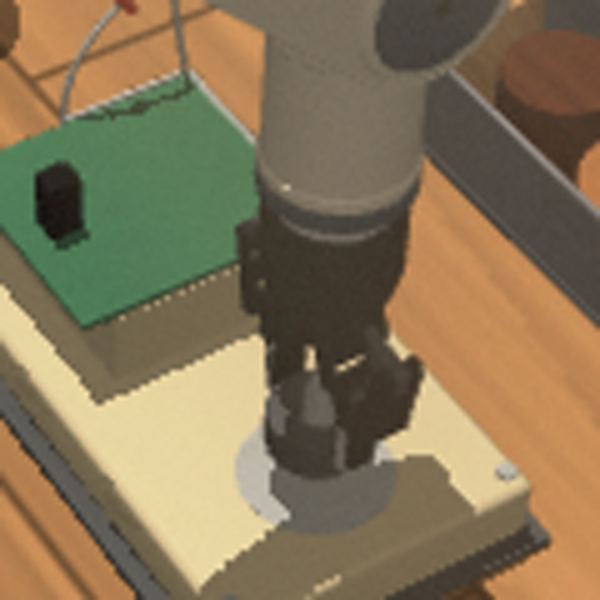

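Request:
{"method": "servo_tool", "body": {
  "rows": [
    [[0,0,-0.8],0,5],
    [[0,0,-0.8],0,5],
    [[0,0,-0.6],0,5],
    [[0,0,-0.3],0,5],
    [[0,0,0],0,5]
  ]
}}

```text
clock: 7.58
eef_pos: [562.5, -3.0, 73.2]
tcp_rot: [-3.142, -0.002, 3.14]
contact_force: [0.5, -0.3, -2.4]
opening: 0.674
```

Request:
{"method": "servo_tool", "body": {
  "rows": [
    [[0,0,-0.2],0,5],
    [[0,0,0],0,5],
    [[0,0,0],0,5]
  ]
}}

```text
clock: 7.83
eef_pos: [563.4, -2.9, 72.4]
tcp_rot: [3.142, 0.0, 3.14]
contact_force: [0.6, -0.3, -2.5]
opening: 0.672
```

Request:
{"method": "servo_tool", "body": {
  "rows": [
    [[0,0,-0.2],0,5],
    [[0,0,0],0,5],
    [[0,0,-0.1],0,5],
    [[0,0,0],0,5]
  ]
}}

```text
clock: 8.17
eef_pos: [563.2, -3.0, 69.2]
tcp_rot: [-3.142, -0.0, 3.14]
contact_force: [-0.0, 0.6, -2.2]
opening: 0.671
```

Request:
{"method": "servo_tool", "body": {
  "rows": [
    [[0,0,-0.1],0,5],
    [[0,0,0],0,5]
  ]
}}

```text
clock: 8.33
eef_pos: [563.2, -3.0, 68.2]
tcp_rot: [3.142, -0.0, 3.14]
contact_force: [-0.8, 0.4, -3.2]
opening: 0.678
```

Request:
{"method": "servo_tool", "body": {
  "rows": [
    [[0,0,0],0,6.6],
    [[0,0,0],0,7.5],
    [[0,0,0],0,8.5],
    [[0,0,0],0,8.5],
    [[0,0,0],0,8.5]
  ]
}}

```text
clock: 8.75
eef_pos: [563.4, -3.0, 68.5]
tcp_rot: [-3.142, 0.0, 3.14]
contact_force: [-0.3, 0.0, 0.0]
opening: 0.994
```

Request:
{"method": "servo_tool", "body": {
  "rows": [
    [[0,0,2],0,8.5],
    [[0,0,4],0,8.5],
    [[0,0,4],0,8.5],
    [[0,0,3],0,8.5],
    [[0,0,0],0,8.5]
  ]
}}

```text
clock: 9.17
eef_pos: [566.8, -3.0, 204.9]
tcp_rot: [-3.142, 0.01, 3.14]
contact_force: [1.1, 0.1, 1.3]
opening: 0.998
```

```bash
python3 look.py s6 280 150
python3 - <<'E'
from m import *
s=L('s6'); top_face(s,(310,200,375,265),69,79,'collar')
E
```

```text
[565.5  -3.  202. ] [-0.46  0.59 -0.49] [ 0.01 -0.02  0.02] 0.994 9.22
collar 297 medz 73.9 mean [567.6  22.5] enc 563.0 -5.1 31.3 fit [561.8  -6.8] 24.7
```

View pics/s6z.png

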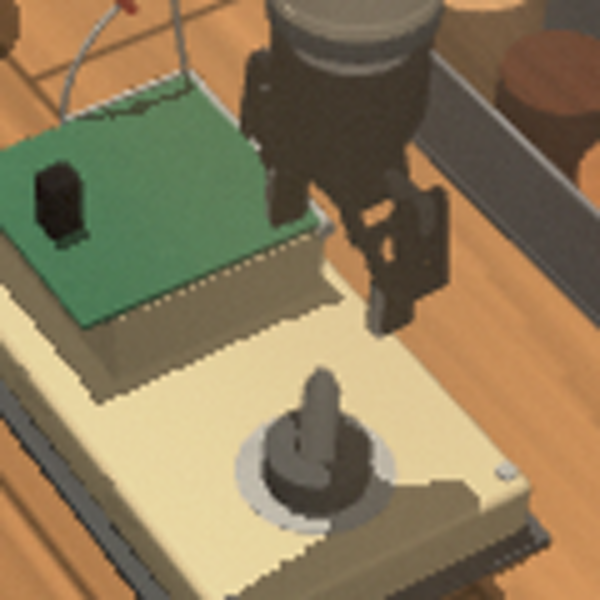

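Request:
{"method": "servo_tool", "body": {
  "rows": [
    [[-1,-1.8,0],0,8.5],
    [[-2,-3.6,0],0,8.5],
    [[-2,-3.6,0],0,8.5],
    [[-2,-3.6,0],0,8.5],
    [[-2,-3.6,0],0,8.5]
  ]
}}

```text
clock: 9.63
eef_pos: [471.4, -165.8, 197.0]
tcp_rot: [3.141, -0.002, 3.141]
contact_force: [1.7, -0.6, -0.7]
opening: 0.994
```

Request:
{"method": "servo_tool", "body": {
  "rows": [
    [[-2,-3.6,0],0,8.5],
    [[-2,-3.6,-2],0,8.5],
    [[-1.7,-3.1,-2],0,8.5],
    [[-1,-1.8,-2],0,8.5],
    [[0,0,-3],0,8.5]
  ]
}}

```text
clock: 10.05
eef_pos: [406.6, -286.0, 109.6]
tcp_rot: [-3.14, 0.001, 3.137]
contact_force: [1.1, -0.2, 0.1]
opening: 1.001
```

Request:
{"method": "servo_tool", "body": {
  "rows": [
    [[0,0,-2.5],0,8.5],
    [[0,0,-2.5],0,8.5],
    [[0,0,0],0,8.5],
    [[0,0,0],0,8.5]
  ]
}}

```text
clock: 10.38
eef_pos: [406.5, -281.7, 58.6]
tcp_rot: [3.139, -0.004, 3.14]
contact_force: [0.1, 0.5, 0.9]
opening: 0.997
```

Request:
{"method": "servo_tool", "body": {
  "rows": [
    [[0,0,-1],0,8.5],
    [[0,0,-1],0,8.5],
    [[0,0,0],0,8.5],
    [[0,0,0],0,8.5],
    [[0,0,0],0,8.5]
  ]
}}

```text
clock: 10.8
eef_pos: [408.3, -282.8, 40.5]
tcp_rot: [-3.141, 0.001, 3.14]
contact_force: [-0.3, 0.2, 0.3]
opening: 0.999
```

Request:
{"method": "servo_tool", "body": {
  "rows": [
    [[-0.1,-0.4,-0.5],0,8.5],
    [[0,0,-1],0,8.5],
    [[0,0,-0.8],0,8.5],
    [[0,0,0],0,8.5],
    [[0,0,0],0,8.5]
  ]
}}

```text
clock: 11.22
eef_pos: [406.4, -286.3, 16.2]
tcp_rot: [3.14, -0.002, 3.14]
contact_force: [-0.2, -0.3, 0.0]
opening: 0.998
```

```bash
python3 look.py s7 310 290
```

```text
[ 406.7 -286.5   16.6] [ 0.72 -0.92  0.03] [ 0.   -0.05 -0.03] 0.994 11.27
```

View pics/s7z.png

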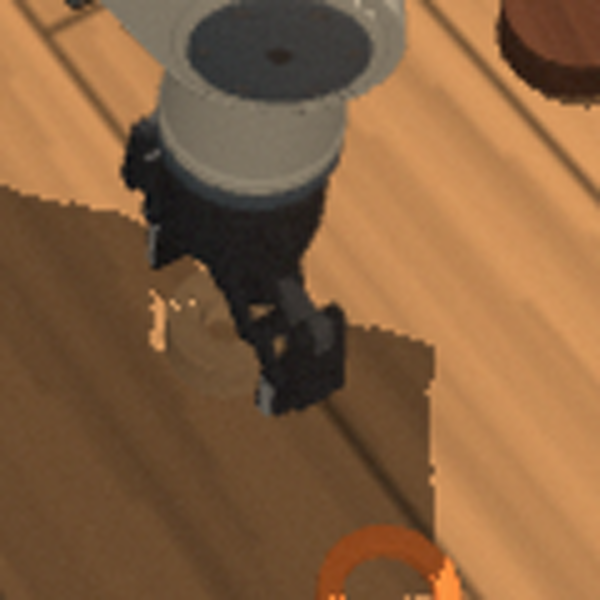

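Request:
{"method": "servo_tool", "body": {
  "rows": [
    [[0,0,0],0,5],
    [[0,0,0],0,5],
    [[0,0,0],0,5],
    [[0,0,0],0,5],
    [[0,0,0],0,5]
  ],
  "squeeze": 40
}}

```text
clock: 11.68
eef_pos: [407.3, -286.9, 17.5]
tcp_rot: [-3.141, 0.001, 3.14]
contact_force: [-0.6, 0.4, 5.0]
opening: 0.651
```

Request:
{"method": "servo_tool", "body": {
  "rows": [
    [[0,0,0],0,5],
    [[0,0,0.5],0,5],
    [[0,0,1.5],0,5],
    [[0,0,3],0,5],
    [[0,0,3],0,5]
  ]
}}

```text
clock: 12.1
eef_pos: [406.1, -286.0, 97.3]
tcp_rot: [3.14, -0.002, 3.14]
contact_force: [0.4, 0.1, -0.8]
opening: 0.652
```

Request:
{"method": "servo_tool", "body": {
  "rows": [
    [[0,0,3],0,5],
    [[0,0,3],0,5],
    [[0,0,1.5],0,5],
    [[0,0,0],0,5]
  ]
}}

```text
clock: 12.43
eef_pos: [408.8, -287.9, 175.9]
tcp_rot: [-3.138, 0.005, 3.14]
contact_force: [1.1, -0.6, -0.7]
opening: 0.653
```

```bash
python3 look.py s8 310 250
```

```text
[ 407.9 -287.3  173.8] [-1.16  0.45 -0.97] [ 0.   -0.05  0.03] 0.648 12.48
```

View pics/s8z.png

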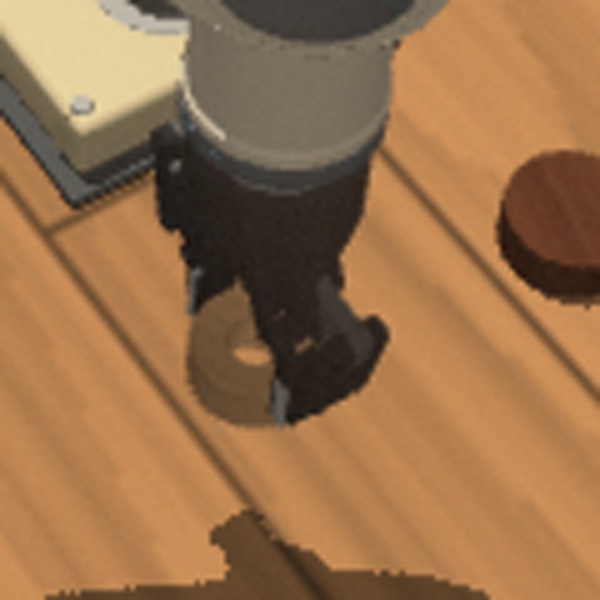

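Request:
{"method": "servo_tool", "body": {
  "rows": [
    [[1.0,1.8,0],0,5],
    [[1.8,3.3,0],0,5],
    [[1.8,3.3,0],0,5],
    [[1.8,3.3,0],0,5],
    [[1.8,3.3,0],0,5]
  ]
}}

```text
clock: 12.9
eef_pos: [488.5, -135.0, 170.5]
tcp_rot: [3.141, -0.002, 3.139]
contact_force: [1.1, -0.1, 0.1]
opening: 0.651
```

Request:
{"method": "servo_tool", "body": {
  "rows": [
    [[1.8,3.3,0],0,5],
    [[1.8,3.3,0],0,5],
    [[1.8,3.3,0],0,5],
    [[1.2,2.1,0],0,5],
    [[0.8,1.4,0],0,5]
  ]
}}

```text
clock: 13.32
eef_pos: [563.2, -0.1, 170.2]
tcp_rot: [3.141, -0.002, -3.142]
contact_force: [0.5, -0.8, -0.6]
opening: 0.65
```

Request:
{"method": "servo_tool", "body": {
  "rows": [
    [[0,0,0],0,5],
    [[0,0,0],0,5],
    [[0,0,0],0,5],
    [[0,0,0],0,5],
    [[0,0,0],0,5]
  ]
}}

```text
clock: 13.73
eef_pos: [562.4, -3.7, 171.8]
tcp_rot: [-3.141, -0.001, 3.139]
contact_force: [-0.0, 0.7, -0.2]
opening: 0.652
```

```bash
python3 look.py s9 280 150
```

```text
[562.6  -3.6 171.9] [-0.05  0.79 -0.78] [-0.    0.04  0.01] 0.652 13.78
```

View pics/s9z.png

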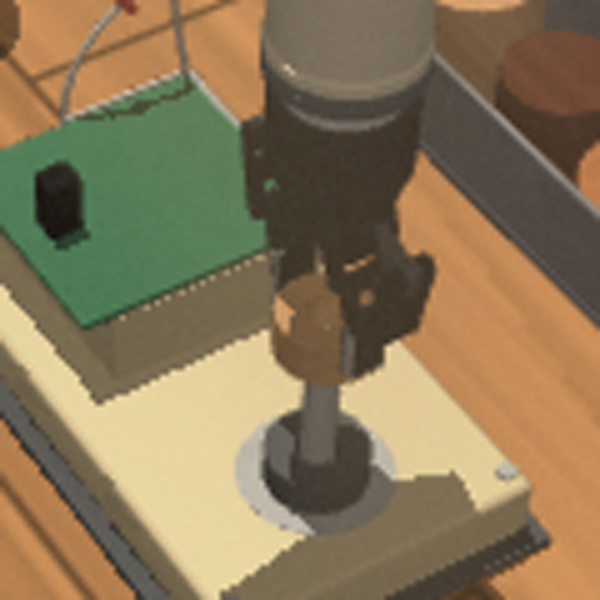

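Request:
{"method": "servo_tool", "body": {
  "rows": [
    [[0.07,0.05,-0.6],0,5],
    [[0,0,-0.8],0,5],
    [[0,0,-0.8],0,5],
    [[0,0,-0.8],0,5],
    [[0,0,0],0,5]
  ]
}}

```text
clock: 14.2
eef_pos: [562.3, -2.3, 139.8]
tcp_rot: [3.142, -0.003, 3.14]
contact_force: [0.3, 0.1, -0.5]
opening: 0.655
```

Request:
{"method": "servo_tool", "body": {
  "rows": [
    [[0,0,-0.8],0,5],
    [[0,0,-0.8],0,5],
    [[0,0,-0.8],0,5],
    [[0,0,-0.8],0,5],
    [[0,0,0],0,5]
  ]
}}

```text
clock: 14.62
eef_pos: [562.6, -2.2, 108.2]
tcp_rot: [-3.142, -0.003, 3.14]
contact_force: [-0.3, 0.2, -2.0]
opening: 0.65
```

Request:
{"method": "servo_tool", "body": {
  "rows": [
    [[0,0,-0.6],0,5],
    [[0,0,-0.6],0,5],
    [[0,0,-0.3],0,5],
    [[0,0,0],0,5],
    [[0,0,0],0,5]
  ]
}}

```text
clock: 15.03
eef_pos: [563.7, -2.2, 94.9]
tcp_rot: [-3.142, -0.0, 3.14]
contact_force: [0.8, -0.3, -0.2]
opening: 0.653
```

Request:
{"method": "servo_tool", "body": {
  "rows": [
    [[0,0,-0.1],0,5],
    [[0,0,0],0,5],
    [[0,0,0],0,5]
  ]
}}

```text
clock: 15.28
eef_pos: [563.9, -2.2, 94.3]
tcp_rot: [-3.142, 0.0, 3.14]
contact_force: [0.3, 0.3, -0.9]
opening: 0.655
```

Request:
{"method": "servo_tool", "body": {
  "rows": [
    [[0,0,-0.1],0,5],
    [[0,0,0],0,5],
    [[0,0,-0.1],0,5],
    [[0,0,0],0,5],
    [[0,0,0],0,5]
  ]
}}

```text
clock: 15.7
eef_pos: [563.7, -2.2, 92.0]
tcp_rot: [-3.142, -0.0, 3.14]
contact_force: [0.4, -0.4, -0.6]
opening: 0.655
```

Request:
{"method": "servo_tool", "body": {
  "rows": [
    [[0,0,0],0,6.6],
    [[0,0,0],0,7.5],
    [[0,0,0],0,8.5],
    [[0,0,0],0,8.5],
    [[0,0,0],0,8.5]
  ]
}}

```text
clock: 16.12
eef_pos: [563.8, -2.2, 92.1]
tcp_rot: [-3.142, 0.0, 3.14]
contact_force: [0.6, -0.0, 0.1]
opening: 0.998
```

Request:
{"method": "servo_tool", "body": {
  "rows": [
    [[0,0,2],0,8.5],
    [[0,0,4],0,8.5],
    [[0,0,3],0,8.5],
    [[0,0,2],0,8.5],
    [[0,0,0],0,8.5]
  ]
}}

```text
clock: 16.53
eef_pos: [566.4, -2.2, 206.9]
tcp_rot: [-3.142, 0.008, 3.14]
contact_force: [0.5, -0.9, 0.0]
opening: 0.999
```

```bash
python3 look.py s10 280 150
python3 - <<'E'
from m import *
s=L('s10'); top_face(s,(315,200,375,250),95,109,'wood')
P=cloud(s); hsv=cv2.cvtColor(s['frame'],cv2.COLOR_RGB2HSV)
g=(hsv[...,2]<60)&(P[...,2]>108)&(P[...,2]<155)&(P[...,0]>480)&(P[...,0]<550)&(P[...,1]>150)&(P[...,1]<220)
q=P[g]; print('grip',len(q),q.min(0).round(1),q.max(0).round(1),q[q[:,2]>143].mean(0).round(1))
E
```

```text
[565.2  -2.2 204.6] [-0.6  -0.54 -0.97] [-0.02 -0.03 -0.04] 0.993 16.58
wood 358 medz 101.9 mean [564.2  30.5] enc 563.8 -5.0 31.0 fit [563.   -5.5] 24.8
grip 114 [502.1 173.  108. ] [524.  198.7 150.5] [511.5 184.4 145.9]
```

View pics/s10z.png

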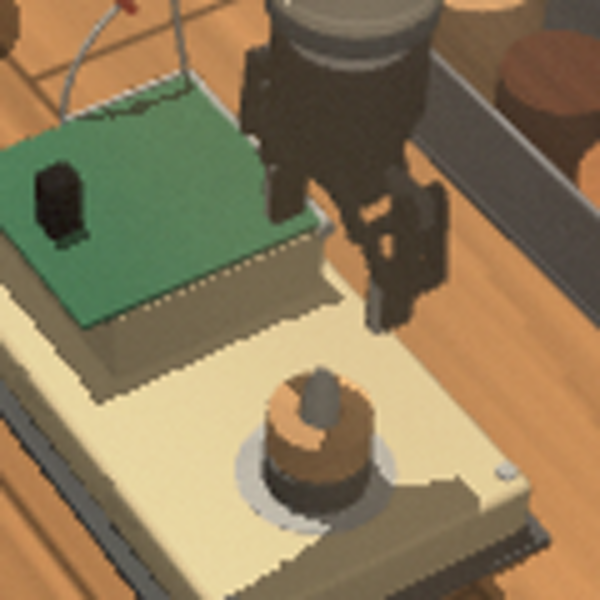

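Request:
{"method": "servo_tool", "body": {
  "rows": [
    [[-0.6,2.2,0],0,6],
    [[-1,3.6,0],0,6],
    [[-1,3.6,0],0,6],
    [[-1,3.6,0],0,6],
    [[-0.9,3.6,0],0,6]
  ]
}}

```text
clock: 17.0
eef_pos: [517.2, 164.9, 200.7]
tcp_rot: [-3.141, -0.002, 3.139]
contact_force: [1.3, 0.0, -0.2]
opening: 0.698
```

Request:
{"method": "servo_tool", "body": {
  "rows": [
    [[-0.5,2.2,0],0,6],
    [[0,0,0],0,6],
    [[0,0,0],0,6],
    [[0,0,-2],0,6],
    [[0,0,-1],0,6]
  ]
}}

```text
clock: 17.42
eef_pos: [513.2, 184.6, 170.3]
tcp_rot: [-3.141, -0.001, 3.139]
contact_force: [-0.9, -0.5, -1.0]
opening: 0.699
```

Request:
{"method": "servo_tool", "body": {
  "rows": [
    [[0,0,0],0,6],
    [[0,0,0],0,6],
    [[0,0,0],0,6],
    [[0,0,0],0,6]
  ]
}}

```text
clock: 17.75
eef_pos: [514.2, 185.5, 172.6]
tcp_rot: [3.141, 0.001, 3.139]
contact_force: [-0.3, -0.2, -0.2]
opening: 0.704
```

```bash
python3 look.py s11 230 120
```

```text
[514.2 185.6 172.7] [ 0.99  0.53 -0.65] [0.   0.01 0.02] 0.703 17.8
```

View pics/s11z.png

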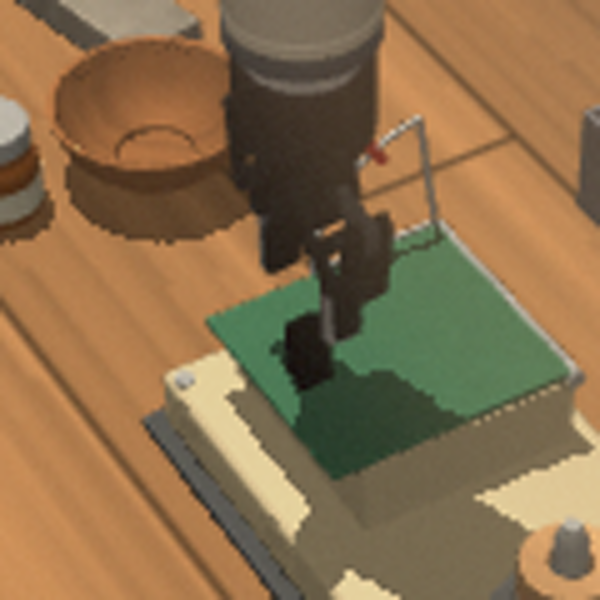

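Request:
{"method": "servo_tool", "body": {
  "rows": [
    [[0,0,-1.5],0,6],
    [[0,0,-1.5],0,6],
    [[0,0,-1.2],0,6],
    [[0,0,-0.5],0,6],
    [[0,0,0],0,6]
  ]
}}

```text
clock: 18.22
eef_pos: [513.1, 185.5, 124.1]
tcp_rot: [-3.141, -0.002, 3.14]
contact_force: [0.1, -0.3, -0.8]
opening: 0.705
```

Request:
{"method": "servo_tool", "body": {
  "rows": [
    [[0,0,0],0,0.5],
    [[0,0,0],0,0.5],
    [[0,0,0],0,0.5],
    [[0,0,0],0,0.5],
    [[0,0,0],0,0.5]
  ],
  "squeeze": 30
}}

```text
clock: 18.63
eef_pos: [514.3, 188.9, 126.3]
tcp_rot: [3.136, 0.002, 3.138]
contact_force: [-3.4, 18.0, 0.5]
opening: 0.232
```

Request:
{"method": "servo_tool", "body": {
  "rows": [
    [[0,0,0],0,0.5],
    [[0,0,0],0,0.5],
    [[0,0,0],0,0.5]
  ]
}}

```text
clock: 18.88
eef_pos: [514.3, 188.9, 126.2]
tcp_rot: [3.136, 0.002, 3.138]
contact_force: [-3.2, 18.0, 0.9]
opening: 0.226
```

```bash
python3 look.py s12 230 120
```

```text
[514.3 188.9 126.2] [-3.21 17.29  0.02] [ 2.27  0.45 -0.18] 0.23 18.93
```

View pics/s12z.png

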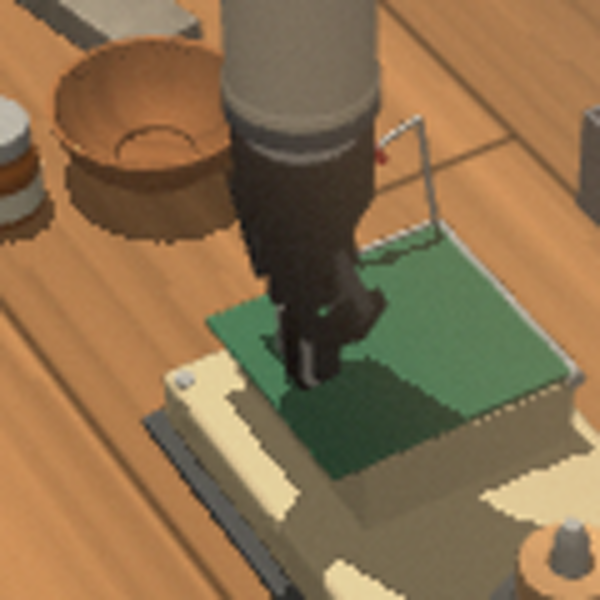

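Request:
{"method": "servo_tool", "body": {
  "rows": [
    [[0,0.4,0],0,0.5],
    [[0.17,0,0.57],0,0.5],
    [[0.17,0,0.57],0,0.5],
    [[0,0,0],0,0.5],
    [[0,0,0],0,0.5]
  ]
}}

```text
clock: 19.35
eef_pos: [517.1, 189.1, 136.6]
tcp_rot: [-3.141, 0.0, 3.14]
contact_force: [1.1, -4.6, -1.9]
opening: 0.23
```

Request:
{"method": "servo_tool", "body": {
  "rows": [
    [[0.23,0,0.55],0,0.5],
    [[0.22,0,0.55],0,0.5],
    [[0.27,0,0.53],0,0.5],
    [[0.27,0,0.53],0,0.5],
    [[0.31,0,0.5],0,0.5]
  ]
}}

```text
clock: 19.77
eef_pos: [529.1, 189.0, 162.9]
tcp_rot: [-3.14, -0.003, 3.14]
contact_force: [-1.2, -4.5, -6.2]
opening: 0.227
```

Request:
{"method": "servo_tool", "body": {
  "rows": [
    [[0.31,0,0.5],0,0.5],
    [[0.36,0,0.48],0,0.5],
    [[0.36,0,0.47],0,0.5],
    [[0,0,0],0,0.5]
  ]
}}

```text
clock: 20.1
eef_pos: [539.8, 188.9, 177.9]
tcp_rot: [-3.14, -0.002, 3.14]
contact_force: [-1.7, -6.2, -3.7]
opening: 0.227
```

```bash
python3 look.py s13 230 120
```

```text
[539.5 188.9 177.6] [-2.82 -5.42 -2.58] [-0.85  0.38 -0.28] 0.227 20.15
```

View pics/s13z.png

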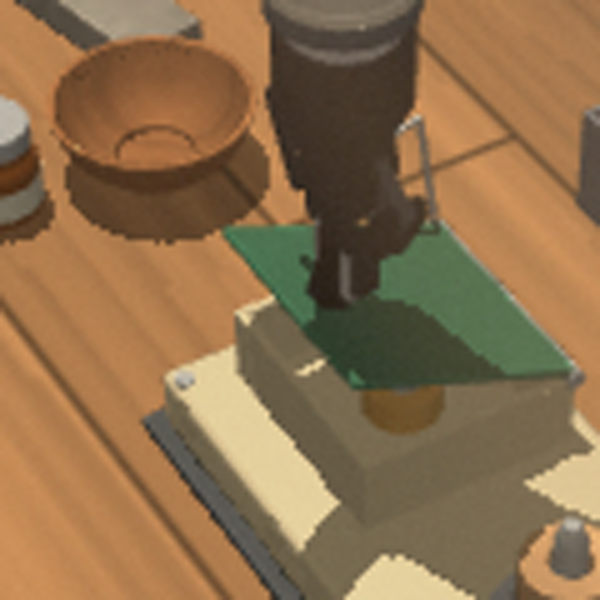

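Cover is swinging with the grip, forces are small. Continuing along the arc.

Request:
{"method": "servo_tool", "body": {
  "rows": [
    [[0.4,0,0.45],0,0.5],
    [[0.39,0,0.44],0,0.5],
    [[0.44,0,0.41],0,0.5],
    [[0.43,0,0.4],0,0.5],
    [[0,0,0],0,0.5]
  ]
}}

```text
clock: 20.57
eef_pos: [556.2, 188.7, 194.8]
tcp_rot: [-3.14, -0.003, 3.14]
contact_force: [-4.2, -6.5, -2.9]
opening: 0.224
```

Request:
{"method": "servo_tool", "body": {
  "rows": [
    [[0.47,0,0.37],0,0.5],
    [[0.47,0,0.36],0,0.5],
    [[0.5,0,0.33],0,0.5],
    [[0.49,0,0.32],0,0.5],
    [[0,0,0],0,0.5]
  ]
}}

```text
clock: 20.98
eef_pos: [575.5, 188.5, 208.5]
tcp_rot: [-3.139, -0.003, 3.14]
contact_force: [-5.3, -7.3, -1.3]
opening: 0.229
```

```bash
python3 look.py s14 230 120
```

```text
[575.2 188.6 208.3] [-4.02 -7.46 -1.16] [-1.06  0.67 -0.15] 0.222 21.03
```

View pics/s14z.png

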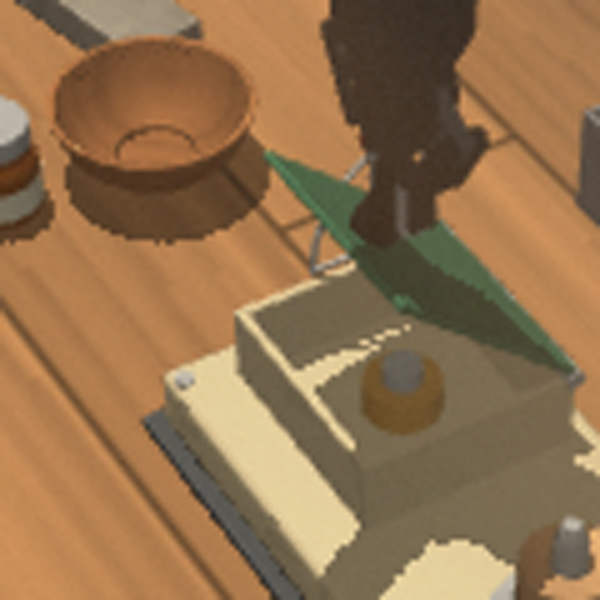

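Request:
{"method": "servo_tool", "body": {
  "rows": [
    [[0.53,0,0.28],0,0.5],
    [[0.52,0,0.28],0,0.5],
    [[0.55,0,0.24],0,0.5],
    [[0.54,0,0.23],0,0.5],
    [[0,0,0],0,0.5]
  ]
}}

```text
clock: 21.45
eef_pos: [596.9, 188.4, 218.8]
tcp_rot: [-3.139, -0.003, 3.14]
contact_force: [-4.9, -8.8, -0.3]
opening: 0.23
```

Request:
{"method": "servo_tool", "body": {
  "rows": [
    [[0.57,0,0.19],0,0.5],
    [[0.56,0,0.18],0,0.5],
    [[0,0,0],0,0.5],
    [[0,0,0],0,0.5],
    [[0,0,0],0,0.5]
  ]
}}

```text
clock: 21.87
eef_pos: [607.7, 188.3, 222.3]
tcp_rot: [-3.139, -0.003, 3.14]
contact_force: [-3.6, -8.3, -0.3]
opening: 0.227
```

```bash
python3 look.py s15 230 120
python3 - <<'E'
from m import *
s=L('s15'); t=grab('top','t15')
for d in(s,t):
    P=cloud(d); hsv=cv2.cvtColor(d['frame'],cv2.COLOR_RGB2HSV)
    g=cv2.erode(cv2.inRange(hsv,(50,60,20),(90,255,255)),np.ones((2,2)))
    m=(g>0)&(P[...,2]>104)&(P[...,2]<260)&(P[...,0]>530)&(P[...,0]<670)&(P[...,1]>90)&(P[...,1]<290)
    q=P[m]; print(len(q),q.min(0).round(),q.max(0).round())
    if len(q)<50: continue
    for i in range(4):
        c=q.mean(0); n=np.linalg.svd(q-c)[2][2]; e=abs((q-c)@n); q=q[e<max(4,np.percentile(e,90) if i<2 else 4)]
    n*=np.sign(n[2]); print(n.round(3),'angle',np.degrees(np.arctan2(n[0],n[2])).round(1))
E
```

```text
[607.7 188.3 222.3] [-4.13 -8.29  0.02] [-1.23  0.73 -0.11] 0.23 21.92Traceback (most recent call last):
  File "<stdin>", line 7, in <module>
    return umr_minimum(a, axis, None, out, keepdims, initial, where)
ValueError: zero-size array to reduction operation minimum which has no identity
```

View pics/s15z.png

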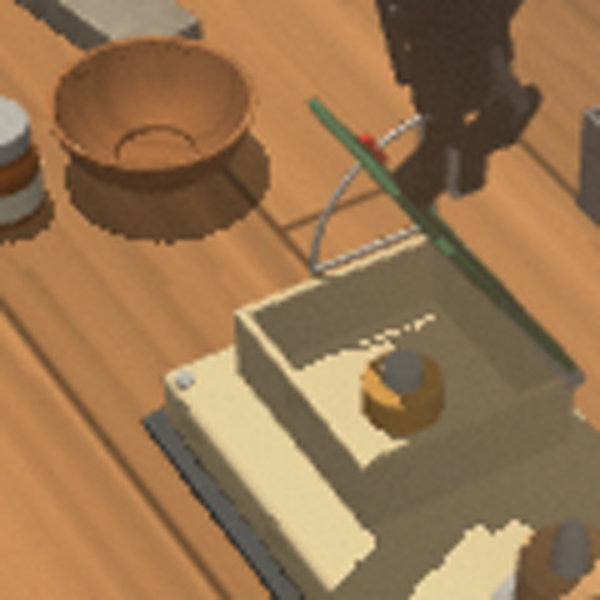

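View pics/t15.png

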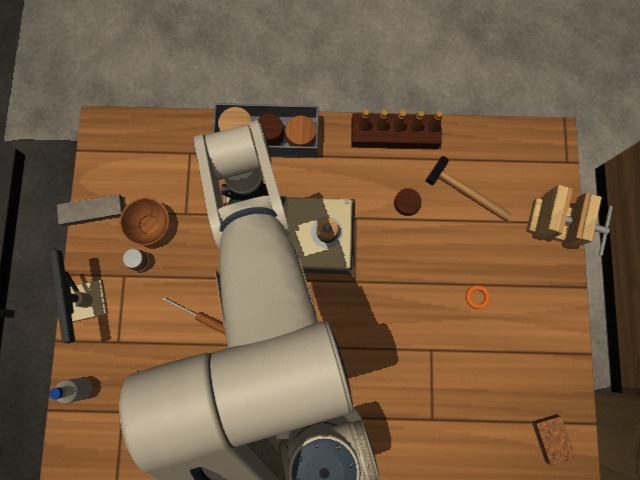

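Run:
```python
from m import *
s=L('s15'); T=np.linalg.inv(s['camera_from_world']); f=F(s); o=T[:3,3]
for u,v,y in((292.5,140.2,258),(292.5,140.2,261),(346,195.5,113.5),(346,195.5,110)):
    k=T[:3,:3]@np.array([(u-s['cx'])/f,(v-s['cy'])/f,1]); p=o+k*(y-o[1])/k[1]
    print(p.round(1),np.degrees(np.arctan2(p[2]-100,646-p[0])).round(1),np.hypot(p[2]-100,646-p[0]).round(1))
print(cloud(s)[139:150,291:300,2].round(0)[::3])
top_face(s,(315,200,375,250),95,109,'wood')
```

```text
[562.2 258.  233.8] 57.9 157.9
[563.9 261.  231. ] 57.9 154.6
[652.1 113.5  94.4] -137.4 8.3
[649.4 110.   98.7] -159.3 3.7
[[ -0.   0.  -3.  -2.  -8.   4.   4.  -4.   7.]
 [ -4.  -5. 237. 234. 236.   3.   5.   3.   0.]
 [ -0.  -3.  -3.  -1.   0. 233. 235. 235.   2.]
 [ -2.   2.  -3.   0.   4.   1.   3. 231. 237.]]
wood 308 medz 101.4 mean [564.4  16.6] enc 564.4 -3.9 31.9 fit [562.8  -5.8] 24.9
```

Request:
{"method": "servo_tool", "body": {
  "rows": [
    [[0,0,0],0,0.5],
    [[0,0,0],0,0.5],
    [[0,0,0],0,0.5],
    [[0,0,0],0,0.5],
    [[0,0,0],0,0.5]
  ]
}}

```text
clock: 22.38
eef_pos: [607.7, 188.3, 222.3]
tcp_rot: [-3.139, -0.003, 3.14]
contact_force: [-4.8, -9.3, 0.0]
opening: 0.232
```

```bash
python3 -c "
from rig import r
print(r.sense()['qvel'].round(4)); print(r.sign_off())"
```

```text
[ 0.0011  0.0007 -0.0012  0.0001  0.0017  0.0006]
the job is handed in; nothing more can be done
None
```

The job is done and handed in at 22.4 s: both rings are on the post and let go, and the gripper is holding the cover open at about 59°. `sign_off` gave no verdict, so these are my own last checks:

- **Collar:** after release its top measured 73.9 mm above the bench, against 74 mm when fully home. It looked centred on the post.
- **Wooden ring:** after release its top measured 101.9 mm, against 102 mm when home. A re-check with the cover open gave 101.4 mm. It also looked centred on the post.
- **Cover:** the gripper position puts it at about 59°, and a corner of the plate in the side image gives about 58°. The green-mask angle fit failed because the plate was edge-on to the camera. The tool stood still, with about 4–5 N on it along x.
- **Grip force:** about 9 N of sideways (along-y) force stayed on the tool, because my first grasp was 3–4 mm off centre. I shifted the arm 4 mm to relieve it, which slightly over-corrected.
- **Camera disagreement:** the two cameras differed by about 3 mm in y. I used values between the two.
- **Bystanders:** the spare, blank, wax, bowl and mallet look unmoved in the last top view. The arm partly hid the chisel, but what shows looks in place.

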